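Slide a parts bin home under the bench shelf

TASK

Push the blue parts bin that stands out on the open bench into the empty place under the low grey bench shelf, keeping its open front outwards: slide it straight in beside the other bins until it is fully home against the rail at the back. Slide it, do not lift or tip it, and leave the two neighbouring bins and everything else on the bench where they are.

Things in the scene. Friction and masses are not known exactly. Their poses are not given: they have to be found in the camera images.
- bin: The loose blue open-front parts bin out on the open bench, 165 mm long (x), 102 wide (y), 75 high (z), 0.4 to 0.8 kg with the small cartons packed in its back. Origin on the bench under its middle; x runs from its open front to its back. Walls 3.5 mm thick; sides 75 mm high, but sloping down from 30 mm ahead of the middle to a front lip 40 mm high. Slides with a few newtons (under 8).
- bin_front (a point): The middle of the bin's flat upright front (-x) face, 20 mm above the bench and 82.5 mm before the bin's origin: the place to push it inwards. A blank white card sits here. Axes as bin.
- bay: The empty place under the shelf, outlined in yellow tape. Origin on the bench, under the middle of the bin when fully home; x points straight in (the way the bin slides), y across. Free width about 122 mm, between two bins or a bin and an end post. The bin's back meets the rear rail at x = +82 mm; its front is then at -82 mm, level with its neighbours and 42 mm out from the shelf board's edge.
- shelf: Fixed low grey steel shelf over three bin places, 386 mm long (y), 125 deep (x). Origin on the bench at mid-length; x points in from its open front: board's front edge at x = -60 mm, rear rail (24 mm high) face at +62 mm. Board underside 100 mm, top 122 mm above the bench; cartons and a reel on it reach 187 mm. Places centred at y = -112, 0, 112 mm; inner faces of end posts at +-181 mm.
- bin_left: A neighbouring blue bin of the same size and axes, holding white caps, 0.85 kg, loose, home in one of the other two places. Origin on the bench under its middle. To be left where it is.
- bin_right: A neighbouring blue bin of the same size and axes, holding orange boxes, 0.85 kg, loose, home in one of the other two places. Origin on the bench under its middle. To be left where it is.
- carton: Loose sealed brown carton, 160 x 120 x 90 mm, origin under its middle. A bystander.
- tape_roll: Loose brown tape roll lying flat, 100 mm across, 48 mm high, origin under its middle. A bystander.
- knife: Loose yellow safety knife, 140 mm long (x), 16 mm high, origin on the bench near its middle. A bystander.
- reel: Loose grey and blue reel lying flat, 100 mm across, 60 mm high, origin under its middle. A bystander.

How it is judged:
At the end, for the whole second after the job is handed in: The bin rests level on the bench in the empty place, front outwards, its middle within 12 mm of the home depth and 22 mm sideways of the place's middle, square to it within 0.12 rad, at rest; the neighbours stand within 25 mm of where they began and the other bench things within 30 mm (x of bin in the frame of bay between -0.012 and 0.012 m and y of bin in the frame of bay between -0.022 and 0.022 m and x of bin_front in the frame of bay below -0.06 m and angle between the x axis of bin and the x axis of bay, either way round below 0.12 rad and angle between bin's own z axis and vertical below 0.05 rad and height (world z) of bin below 0.008 m and linear speed of bin below 0.01 m/s); the robot touches nothing.
It fails at once if the bin is tipped by more than 0.35 rad, spilling its stock (angle between bin's own z axis and vertical above 0.35 rad).
It fails at once if the bin is lifted more than 30 mm off the bench (height (world z) of bin above 0.03 m).
It fails at once if a neighbouring bin is moved by more than 25 mm (distance of any of bin_left, bin_right from where it was at the start of the episode above 0.025 m).
It fails at once if a bystander on the bench is moved by more than 30 mm (distance of any of carton, tape_roll, knife, reel from where it was at the start of the episode above 0.03 m).
It also fails if it takes over 61 s, if anything falls off the work surface, if the arm or the gripper's body presses on something with over 40 N, if the wrist force passes 120 N, or if a joint passes its speed limit or range.

ROBOT

A 7-joint arm with a two-finger parallel gripper is mounted at the origin on the work surface. World frame = base frame: x ahead of the robot, y to its left, z up, the work surface at z = 0. Lengths are in m, angles in rad, forces in N, time in s.
With the tool pointing down it reaches from about 0.4 to 0.85 m from the base axis. Payload 10.4 kg.
Tool frame: the origin (TCP) lies midway between the tips of the shut fingers; the grasp point (between the pads) lies 19 mm behind it (r.tcp_to_grasp is the z of the grasp point in the tool frame, in m); z points along the fingers, x is the direction in which the jaws open and shut, and the axes are right-handed (so a half turn about z gives the same grasp; the last joint's range is limited). The gripper opens to 87 mm and grips with 3 to 60 N. Pads are 19 mm wide; open, the fingers measure 117 mm over their backs; the gripper's body (75 mm by 190 mm) begins 51 mm behind the grasp point.
Start: joints at [1.078, 0.332, -0.065, 1.46, 0.022, 1.35, -0.088], TCP at [0.283, -0.557, 0.223] pointing down, gripper open.
Joint ranges: [-2.6, 2.6], [-0.5, 2.12], [-1.47, 1.34], [0.16, 2.42], [-1.27, 4.41], [0.06, 2.06], [-2.6, 2.6]. Speed limits (rad/s): [2.22, 2.22, 2.79, 2.79, 3.14, 3.14, 3.14].

INTERFACE

Orientations are given as a unit quaternion [x, y, z, w].
In Python, from bench import r, camera, close_job gives the robot as it stands. The module is installed in compiled form; this text tells all that it offers.
- The arm moves only by the shell command python3 -m crank 'ROWS' [FORCE]. ROWS is JSON, a list of rows, each an object of numbers: "x", "y", "z": the shift along the tool's x, y, z scaled (see below); "ax", "ay", "az": the turn, a rotation vector about the tool's x, y, z scaled (see below); "claw": the closure, from -1 (fully open) to 1 (shut), so that 0 is half open. A call has exactly 5 rows; each row is the pose to reach, as a shift and turn from the pose commanded when the call began, along the tool's axes at that moment; what a row does not reach only later rows make up. The controller multiplies each number of a shift by 1 m and each number of a turn by 2 rad. A row lasts 1/12 s, in which the tool goes at most 41.7 mm and 7.16 degrees, less where a joint would pass 70% of its speed; a pose out of reach is approached as far as the arm can. A call with a number of a shift or a turn outside -1 to 1 is refused whole. A call with a gripper value outside its range is refused whole. The fingers move at their own pace and stop on an object; FORCE is the grip in N (left out, the last holds). Time passes only in rows, so rows that repeat a pose let the fingers close, or fill a call up. It gives the time, the measured TCP pose, the force and the opening at its end, in the units of the state.
- r.read_state(): the state, without advancing time (a new reading comes with each control period).
- camera(name): name is "scene" or "top"; returns a dict with "color" (400x640x3 uint8, blue, green, red), "fx", "fy", "cx", "cy" (pixels), "D" ([k1, k2, p1, p2, k3] as OpenCV has them; the pictures are not rectified), "eye" and "orientation" of the camera in the world. Camera axes: x right, y down, z forward; pixel columns grow to the right and rows downward; lengths in m; the calibration is good to about 2 mm. A picture is of the moment at which its call begins. There is no depth.
- close_job(): hands the job in, once; it reports no verdict.
The state is a dict: "time": time; "joint_positions": joint angles; "joint_vel": joint speeds; "joint_torque": joint torques, N m; "ee_pos": TCP position; "eef_rot": TCP orientation; "ft_force": force on the tool from outside, world axes, zero at the start; "torque": the same for the moment, N m; "width": finger opening in m.
Only numpy, scipy, OpenCV 4.12 (cv2) and the standard library are available. Lean on these libraries where they do the work, as an engineer would, in place of code of your own. Each camera call takes 0.05 s, during which the arm holds its last target. There are 200 camera calls.

## Working session

There is one attempt and no reset: what is moved stays moved. The work goes in short steps, Python scripts to look and compute and a shell command to move; the robot and the scene stay as the last step left them, time stands still between calls to the robot, and variables do not carry over. Pictures are saved under pics/ and viewed, about 8 in all and at most 12, crops included, and the job is handed in when it is done.

```bash
mkdir -p pics; cat > h.py <<'E'
import numpy as np, cv2
from scipy.spatial.transform import Rotation as R
from bench import r, camera, close_job
def snap(n,f):
    c=camera(n); cv2.imwrite(f,c["color"]); 
    import pickle; pickle.dump(c,open(f"{n}.pkl","wb")); return c
def load(n):
    import pickle; return pickle.load(open(f"{n}.pkl","rb"))
def world(c,uv,z):
    K=np.array([[c["fx"],0,c["cx"]],[0,c["fy"],c["cy"]],[0,0,1.]])
    p=cv2.undistortPoints(np.array(uv,float).reshape(-1,1,2),K,np.array(c["D"],float))[:,0]
    d=R.from_quat(c["orientation"]).apply(np.c_[p,np.ones(len(p))]) if np.size(c["orientation"])==4 else np.c_[p,np.ones(len(p))]@np.array(c["orientation"]).T
    e=np.array(c["eye"]); z=np.broadcast_to(z,len(p))
    return e+d*((z-e[2])/d[:,2])[:,None]
E
python3 - <<'E'
from h import *
for n in("scene","top"):
    c=snap(n,f"pics/{n}1.png"); print(n,c["eye"],c["orientation"],c["fx"])
s=r.read_state(); print(s["ee_pos"],s["eef_rot"],s["width"],s["time"],s["ft_force"])
print(R.from_quat(s["eef_rot"]).as_matrix().round(3))
E
```

```text
scene [ 1.2308413  -0.0256084   0.86119008] [ 0.72311581  0.61112714 -0.20339657 -0.24951349] 478.18620393134574
top [0.49693612 0.06587012 0.99360379] [ 0.71466964 -0.69837605  0.02051892 -0.03312367] 447.68176325494954
[ 0.28277432 -0.55700714  0.22184783] [ 8.52261343e-01 -5.23115883e-01 -5.32591906e-04 -3.04051017e-04] 0.0869531392598776 0.1 [-0.76601929 -0.37671604  0.28785278]
[[ 0.453 -0.892 -0.001]
 [-0.892 -0.453  0.001]
 [-0.001  0.    -1.   ]]
```

View pics/scene1.png

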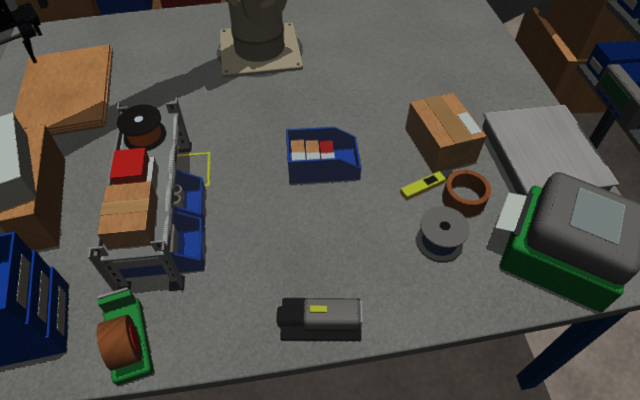

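View pics/top1.png

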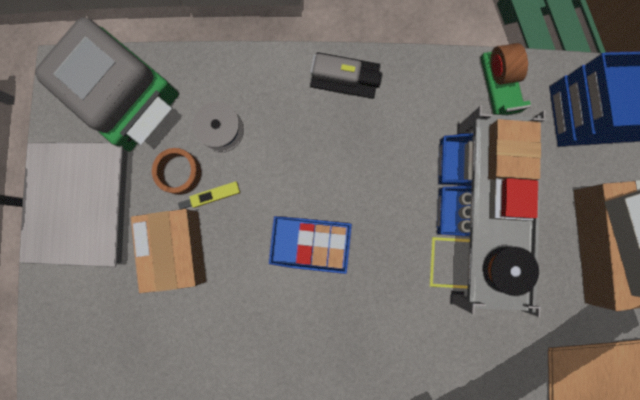

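The top view shows the bin near (311,245), its front at the left (x≈272) and its back at the right (x≈350). The yellow bay outline is near (432–470, 238–287) and the shelf is at the right. Next I'll enlarge both areas to read corners.

```bash
python3 - <<'E'
import cv2,numpy as np
c=cv2.imread("pics/top1.png")
a=cv2.resize(c[205:285,260:360],None,fx=4,fy=4,interpolation=cv2.INTER_CUBIC)
b=cv2.resize(c[120:320,425:545],None,fx=3,fy=3,interpolation=cv2.INTER_CUBIC)
o=np.zeros((600,770,3),np.uint8); o[:320,:400]=a; o[:600,405:765]=b
cv2.imwrite("pics/crop1.png",o)
E
```

```text
(no output)
```

View pics/crop1.png

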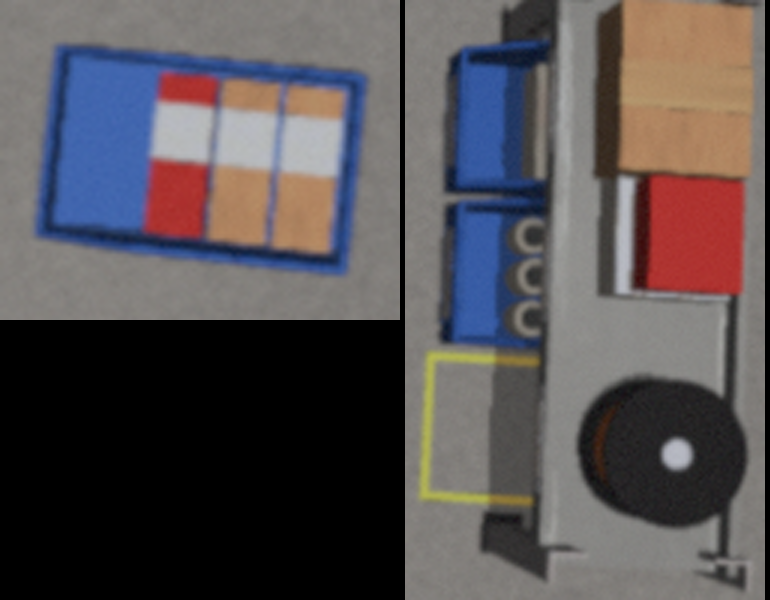

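```bash
python3 - <<'E'
from h import *
c=load("top")
A=lambda p:np.array(p)/4+[260,205]
B=lambda p:(np.array(p)-[405,0])/3+[425,120]
def show(n,p,z):
    w=world(c,p,z); print(n,w.round(4).tolist()); return w
bk=show("bin back",A([(366,73),(346,273)]),.075)
fr=show("bin front",A([(57,45),(38,237)]),.04)
show("tape corners",B([(430,354),(423,498)]),0)
show("tape lines end",B([(538,360),(533,502)]),0)
show("board top edge",B([(575,2),(550,545)]),.122)
show("board low edge",B([(560,2),(542,545)]),.1)
show("nb lips",B([(458,55),(448,190),(452,205),(443,340)]),.04)
cen=(bk.mean(0)+fr.mean(0))/2; d=bk.mean(0)-fr.mean(0)
print("bin c",cen,"len",np.linalg.norm(d[:2]),"yaw",np.arctan2(d[1],d[0]),"w",np.linalg.norm(bk[0]-bk[1]),np.linalg.norm(fr[0]-fr[1]))
for v in (bk[0]-bk[1],fr[0]-fr[1]): print(np.arctan2(v[1],v[0])-np.pi/2)
E
```

```text
bin back [[0.5296, 0.0235, 0.075], [0.4274, 0.0317, 0.075]]
bin front [[0.542, 0.1872, 0.04], [0.4396, 0.1943, 0.04]]
tape corners [[0.5035, -0.1624, 0.0], [0.3975, -0.1585, 0.0]]
tape lines end [[0.5006, -0.2435, 0.0], [0.3957, -0.2407, 0.0]]
board top edge [[0.7389, -0.232, 0.122], [0.3805, -0.2146, 0.122]]
board low edge [[0.7446, -0.229, 0.1], [0.3775, -0.2163, 0.1]]
nb lips [[0.7195, -0.1731, 0.04], [0.6208, -0.1656, 0.04], [0.61, -0.1685, 0.04], [0.5133, -0.1625, 0.04]]
bin c [0.48463565 0.10916688 0.0575    ] len 0.163598354662361 yaw -1.6457748145558022 w 0.10250168039826647 0.10264779349006108
-1.6501998642507636
-1.639659627432866
```

```bash
cat >> h.py <<'E'
def go(*ts, yaw=-0.042):
    s=r.read_state(); Q=R.from_quat(s["eef_rot"]); p=np.array(s["ee_pos"])
    print("t",round(s["time"],2),"p",p.round(4),"w",round(s["width"],3),"f",np.round(s["ft_force"],1))
    T=R.from_matrix(np.array([[np.cos(yaw),np.sin(yaw),0],[np.sin(yaw),-np.cos(yaw),0],[0,0,-1]]))
    for t in ts: print(t,"shift",Q.inv().apply(np.array(t)-p).round(4),"turn/2",((Q.inv()*T).as_rotvec()/2).round(4))
E
python3 -c "
from h import *
go((.283,-.557,.33),(.42,-.15,.33),(.493,.255,.15),(.493,.255,.022))"
```

```text
t 0.1 p [ 0.2828 -0.557   0.2218] w 0.087 f [-0.8 -0.4  0.3]
(0.283, -0.557, 0.33) shift [-0.     -0.0002 -0.1082] turn/2 [-3.000e-04  6.000e-04 -5.295e-01]
(0.42, -0.15, 0.33) shift [-0.3009 -0.3066 -0.1078] turn/2 [-3.000e-04  6.000e-04 -5.295e-01]
(0.493, 0.255, 0.15) shift [-0.6288 -0.555   0.0726] turn/2 [-3.000e-04  6.000e-04 -5.295e-01]
(0.493, 0.255, 0.022) shift [-0.6286 -0.5551  0.2006] turn/2 [-3.000e-04  6.000e-04 -5.295e-01]
```

```bash
python3 -m crank '[{"z":-0.04,"claw":0},{"z":-0.08,"claw":0},{"z":-0.108,"claw":0},{"x":-0.025,"y":-0.025,"z":-0.108,"az":-0.06,"claw":0},{"x":-0.05,"y":-0.05,"z":-0.108,"az":-0.12,"claw":0}]'
python3 -c "
from h import *
go((.42,-.15,.33),(.493,.255,.15))"
```

```text
t 0.1 p [ 0.2828 -0.557   0.2218] w 0.087 f [-0.8 -0.4  0.3]
(0.42, -0.15, 0.33) shift [-0.3009 -0.3066 -0.1078] turn/2 [-3.000e-04  6.000e-04 -5.295e-01]
(0.493, 0.255, 0.15) shift [-0.6288 -0.555   0.0726] turn/2 [-3.000e-04  6.000e-04 -5.295e-01]schema error: expected keys x, y, z, ax, ay, az, claw
```

All keys are needed in every row.

```bash
python3 -m crank '[{"x":0,"y":0,"z":-0.04,"ax":0,"ay":0,"az":0,"claw":0},{"x":0,"y":0,"z":-0.08,"ax":0,"ay":0,"az":0,"claw":0},{"x":0,"y":0,"z":-0.108,"ax":0,"ay":0,"az":0,"claw":0},{"x":-0.025,"y":-0.025,"z":-0.108,"ax":0,"ay":0,"az":-0.06,"claw":0},{"x":-0.05,"y":-0.05,"z":-0.108,"ax":0,"ay":0,"az":-0.12,"claw":0}]'
python3 -c "
from h import *
go((.42,-.15,.33),(.493,.255,.15))"
```

```text
time: 0.52
ee_pos: [0.3045, -0.491, 0.3318]
eef_rot: [0.909, -0.417, 0.001, 0.001]
ft_force: [1.1, -0.2, -0.8]
width: 0.0613
t 0.52 p [ 0.3045 -0.491   0.3318] w 0.061 f [ 1.1 -0.2 -0.8]
(0.42, -0.15, 0.33) shift [-0.1828 -0.3101  0.0011] turn/2 [ 0.0009 -0.001  -0.4086]
(0.493, 0.255, 0.15) shift [-0.4423 -0.63    0.1802] turn/2 [ 0.0009 -0.001  -0.4086]
```

```bash
python3 -m crank '[{"x":-0.183,"y":-0.31,"z":0,"ax":0,"ay":0,"az":-0.409,"claw":0},{"x":-0.183,"y":-0.31,"z":0,"ax":0,"ay":0,"az":-0.409,"claw":0},{"x":-0.183,"y":-0.31,"z":0,"ax":0,"ay":0,"az":-0.409,"claw":0},{"x":-0.183,"y":-0.31,"z":0,"ax":0,"ay":0,"az":-0.409,"claw":0},{"x":-0.183,"y":-0.31,"z":0,"ax":0,"ay":0,"az":-0.409,"claw":0}]'
python3 -c "
from h import *
go((.42,-.15,.33),(.493,.255,.25))"
```

```text
time: 0.93
ee_pos: [0.372, -0.2907, 0.3303]
eef_rot: [0.993, -0.115, -0.0, 0.0]
ft_force: [0.7, 0.2, 0.6]
width: 0.0441
t 0.93 p [ 0.372  -0.2907  0.3303] w 0.044 f [0.7 0.2 0.6]
(0.42, -0.15, 0.33) shift [ 0.0146 -0.148   0.0003] turn/2 [ 0.0001  0.0002 -0.094 ]
(0.493, 0.255, 0.25) shift [-0.0066 -0.559   0.0801] turn/2 [ 0.0001  0.0002 -0.094 ]
```

```bash
python3 -m crank '[{"x":0,"y":-0.56,"z":0.08,"ax":0,"ay":0,"az":-0.094,"claw":0},{"x":0,"y":-0.56,"z":0.08,"ax":0,"ay":0,"az":-0.094,"claw":0},{"x":0,"y":-0.56,"z":0.08,"ax":0,"ay":0,"az":-0.094,"claw":0},{"x":0,"y":-0.56,"z":0.08,"ax":0,"ay":0,"az":-0.094,"claw":0},{"x":0,"y":-0.56,"z":0.08,"ax":0,"ay":0,"az":-0.094,"claw":0}]'
python3 -c "
from h import *
go((.493,.255,.2))"
```

```text
time: 1.35
ee_pos: [0.42, -0.0903, 0.3007]
eef_rot: [1.0, -0.024, 0.0, 0.0]
ft_force: [1.8, 0.2, -0.5]
width: 0.0438
t 1.35 p [ 0.42   -0.0903  0.3007] w 0.044 f [ 1.8  0.2 -0.5]
(0.493, 0.255, 0.2) shift [ 0.0563 -0.3485  0.1005] turn/2 [ 0.0003 -0.     -0.0031]
```

```bash
python3 -m crank '[{"x":0.056,"y":-0.348,"z":0.1,"ax":0,"ay":0,"az":-0.003,"claw":0},{"x":0.056,"y":-0.348,"z":0.1,"ax":0,"ay":0,"az":-0.003,"claw":0},{"x":0.056,"y":-0.348,"z":0.1,"ax":0,"ay":0,"az":-0.003,"claw":0},{"x":0.056,"y":-0.348,"z":0.1,"ax":0,"ay":0,"az":-0.003,"claw":0},{"x":0.056,"y":-0.348,"z":0.1,"ax":0,"ay":0,"az":-0.003,"claw":0}]'
python3 -c "
from h import *
go((.493,.255,.18))"
```

```text
time: 1.77
ee_pos: [0.4613, 0.1057, 0.2438]
eef_rot: [1.0, -0.021, 0.0, 0.0]
ft_force: [1.6, -1.6, -0.7]
width: 0.0437
t 1.77 p [0.4613 0.1057 0.2438] w 0.044 f [ 1.6 -1.6 -0.7]
(0.493, 0.255, 0.18) shift [ 0.0253 -0.1506  0.0638] turn/2 [ 0.0002 -0.0004 -0.0002]
```

```bash
python3 -m crank '[{"x":0.025,"y":-0.15,"z":0.064,"ax":0,"ay":0,"az":0,"claw":0},{"x":0.025,"y":-0.15,"z":0.064,"ax":0,"ay":0,"az":0,"claw":0},{"x":0.025,"y":-0.15,"z":0.064,"ax":0,"ay":0,"az":0,"claw":0},{"x":0.025,"y":-0.15,"z":0.064,"ax":0,"ay":0,"az":0,"claw":0},{"x":0.025,"y":-0.15,"z":0.064,"ax":0,"ay":0,"az":0,"claw":0}]'
python3 -c "
from h import *
go((.493,.255,.022))"
```

```text
time: 2.18
ee_pos: [0.4898, 0.2595, 0.1762]
eef_rot: [1.0, -0.017, -0.003, -0.001]
ft_force: [-1.8, -0.2, 0.4]
width: 0.0439
t 2.18 p [0.4898 0.2595 0.1762] w 0.044 f [-1.8 -0.2  0.4]
(0.493, 0.255, 0.022) shift [0.0044 0.0049 0.1542] turn/2 [-0.0014  0.0033  0.0041]
```

```bash
python3 -m crank '[{"x":0.002,"y":0,"z":0.04,"ax":0,"ay":0,"az":0,"claw":0},{"x":0.002,"y":0,"z":0.08,"ax":0,"ay":0,"az":0,"claw":0},{"x":0.002,"y":0,"z":0.12,"ax":0,"ay":0,"az":0,"claw":0},{"x":0.002,"y":0,"z":0.15,"ax":0,"ay":0,"az":0,"claw":0},{"x":0.002,"y":0,"z":0.154,"ax":0,"ay":0,"az":0,"claw":0}]'
python3 - <<'E'
from h import *
go((.492,.215,.022),(.491,.200,.022),(.470,.05,.022))
a=snap("scene","pics/s2.png")["color"];b=snap("top","pics/t2.png")["color"]
o=np.hstack([cv2.resize(a[80:280,220:420],None,fx=2,fy=2),cv2.resize(b[150:350,190:390],None,fx=2,fy=2)]); cv2.imwrite("pics/c2.png",o)
E
```

```text
time: 2.6
ee_pos: [0.4914, 0.2504, 0.0207]
eef_rot: [1.0, -0.021, -0.004, 0.002]
ft_force: [-0.7, -0.9, -0.8]
width: 0.0434
t 2.6 p [0.4914 0.2504 0.0207] w 0.043 f [-0.7 -0.9 -0.8]
(0.492, 0.215, 0.022) shift [ 0.002   0.0353 -0.0012] turn/2 [0.0019 0.0039 0.0001]
(0.491, 0.2, 0.022) shift [ 0.0017  0.0504 -0.0011] turn/2 [0.0019 0.0039 0.0001]
(0.47, 0.05, 0.022) shift [-0.0131  0.2011 -0.0004] turn/2 [0.0019 0.0039 0.0001]
```

View pics/c2.png

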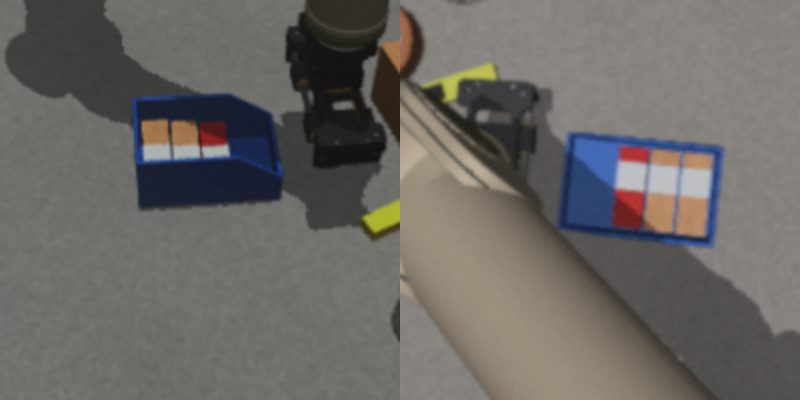

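The scene view shows the fingers behind the bin's front, clear of it by about 40 mm, with the bin undisturbed. I'll now move up to contact slowly.

```bash
python3 -m crank '[{"x":0.001,"y":0.015,"z":-0.001,"ax":0.002,"ay":0.004,"az":0,"claw":0},{"x":0.001,"y":0.03,"z":-0.001,"ax":0.002,"ay":0.004,"az":0,"claw":0},{"x":0.001,"y":0.04,"z":-0.001,"ax":0.002,"ay":0.004,"az":0,"claw":0},{"x":0.001,"y":0.05,"z":-0.001,"ax":0.002,"ay":0.004,"az":0,"claw":0},{"x":0,"y":0.06,"z":-0.001,"ax":0.002,"ay":0.004,"az":0,"claw":0}]'
python3 -c "
from h import *
go((.455,-.14,.022))"
```

```text
time: 3.12
ee_pos: [0.4935, 0.1939, 0.0293]
eef_rot: [1.0, -0.021, 0.006, -0.003]
ft_force: [-1.4, 6.6, 6.1]
width: 0.0436
t 3.12 p [0.4935 0.1939 0.0293] w 0.044 f [-1.4  6.6  6.1]
(0.455, -0.14, 0.022) shift [-0.0245  0.3353  0.0046] turn/2 [-0.0036 -0.0056  0.    ]
```

```bash
python3 -m crank '[{"x":-0.001,"y":0.012,"z":0.005,"ax":0,"ay":0,"az":0,"claw":0},{"x":-0.002,"y":0.024,"z":0.007,"ax":0,"ay":0,"az":0,"claw":0},{"x":-0.003,"y":0.036,"z":0.007,"ax":0,"ay":0,"az":0,"claw":0},{"x":-0.0035,"y":0.048,"z":0.007,"ax":0,"ay":0,"az":0,"claw":0},{"x":-0.0045,"y":0.06,"z":0.007,"ax":0,"ay":0,"az":0,"claw":0}]'
python3 -c "
from h import *
go((.453,-.14,.022))"
```

```text
time: 3.53
ee_pos: [0.4867, 0.1345, 0.0218]
eef_rot: [1.0, -0.02, 0.006, -0.003]
ft_force: [1.1, 6.4, 3.6]
width: 0.0435
t 3.53 p [0.4867 0.1345 0.0218] w 0.044 f [1.1 6.4 3.6]
(0.453, -0.14, 0.022) shift [-0.0225  0.2756 -0.0024] turn/2 [-0.0035 -0.0059  0.0007]
```

Force is steady at about 6 N and the height is good, so I'll keep pushing.

```bash
python3 -m crank '[{"x":-0.001,"y":0.013,"z":0,"ax":0,"ay":0,"az":0,"claw":0},{"x":-0.002,"y":0.026,"z":0,"ax":0,"ay":0,"az":0,"claw":0},{"x":-0.003,"y":0.039,"z":0,"ax":0,"ay":0,"az":0,"claw":0},{"x":-0.004,"y":0.052,"z":0,"ax":0,"ay":0,"az":0,"claw":0},{"x":-0.005,"y":0.065,"z":0,"ax":0,"ay":0,"az":0,"claw":0}]'
python3 -m crank '[{"x":-0.001,"y":0.013,"z":0,"ax":0,"ay":0,"az":0,"claw":0},{"x":-0.002,"y":0.026,"z":0,"ax":0,"ay":0,"az":0,"claw":0},{"x":-0.003,"y":0.039,"z":0,"ax":0,"ay":0,"az":0,"claw":0},{"x":-0.004,"y":0.052,"z":0,"ax":0,"ay":0,"az":0,"claw":0},{"x":-0.005,"y":0.06,"z":0,"ax":0,"ay":0,"az":0,"claw":0}]'
python3 - <<'E'
from h import *
go((.453,-.14,.022))
a=snap("scene","pics/s3.png")["color"];b=snap("top","pics/t3.png")["color"]
o=np.hstack([cv2.resize(a[90:290,120:320],None,fx=2,fy=2),cv2.resize(b[160:310,310:460],None,fx=8/3,fy=8/3,interpolation=cv2.INTER_CUBIC)]); cv2.imwrite("pics/c3.png",o)
E
```

```text
time: 3.95
ee_pos: [0.4795, 0.0701, 0.0218]
eef_rot: [1.0, -0.02, 0.006, -0.003]
ft_force: [0.9, 8.3, 6.8]
width: 0.0433
time: 4.37
ee_pos: [0.4719, 0.0089, 0.0212]
eef_rot: [1.0, -0.021, 0.006, -0.003]
ft_force: [1.4, 6.5, 5.1]
width: 0.0434
t 4.37 p [0.4719 0.0089 0.0212] w 0.043 f [1.4 6.5 5.1]
(0.453, -0.14, 0.022) shift [-0.0127  0.1496 -0.0018] turn/2 [-0.0027 -0.0061  0.0004]
```

View pics/c3.png

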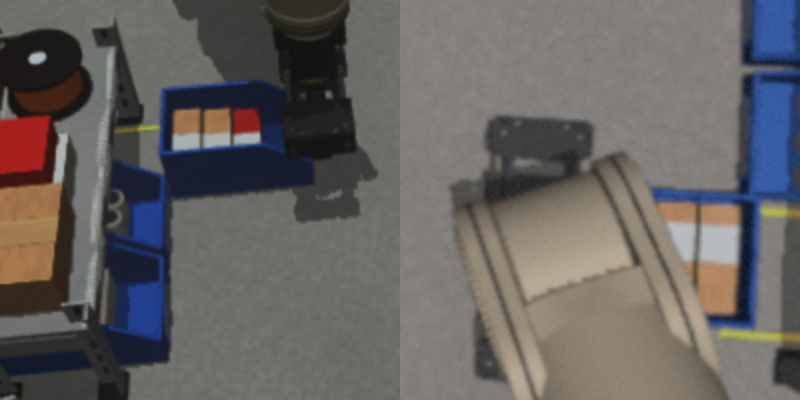

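```bash
python3 - <<'E'
from h import *
c=load("top")
f=lambda p:np.array(p)*3/8+[310-150,160]
w=world(c,f([(759,196),(755,326)]),.075); print(w)
m=w.mean(0); d=w[0]-w[1]; yaw=np.arctan2(d[1],d[0]); print("w",np.linalg.norm(d),"lat yaw",yaw)
t=world(c,f([(765,212),(724,332),(783,338)]),0); print("tape",t)
O=np.array([.4505,-.1605]); i=np.array([-.042,-.999]); l=np.array([.999,-.042])
print("back mid rel bay-front: in",(m[:2]-O)@i,"lat",(m[:2]-O)@l)
# edge via right-side line of bin top
e=world(c,f([(650,190),(759,196)]),.075); print("top side dir",e, np.arctan2(e[1,0]-e[0,0],-(e[1,1]-e[0,1])))
E
```

```text
[[ 0.51267172 -0.16853279  0.075     ]
 [ 0.41298469 -0.16643355  0.075     ]]
w 0.09970913264910992 lat yaw -0.021055197073556537
tape [[ 0.50073513 -0.19282442  0.        ]
 [ 0.40077102 -0.15952476  0.        ]
 [ 0.39655561 -0.20905009  0.        ]]
back mid rel bay-front: in 0.006458403763880401 lat 0.012609170122415962
top side dir [[ 0.51555737 -0.08397333  0.075     ]
 [ 0.51267172 -0.16853279  0.075     ]] -0.034112453905134184
```

The crop shows the back edge at (759,196)–(755,326), about 12 mm off the bay centreline towards the neighbour, which is too close to enter. I'll back off and nudge the bin sideways from its +x side before going in.

```bash
python3 -m crank '[{"x":0,"y":-0.03,"z":0,"ax":0,"ay":0,"az":0,"claw":0},{"x":0,"y":-0.04,"z":-0.02,"ax":0,"ay":0,"az":0,"claw":0},{"x":0.02,"y":-0.04,"z":-0.06,"ax":0,"ay":0,"az":0,"claw":0},{"x":0.04,"y":-0.04,"z":-0.095,"ax":0,"ay":0,"az":0,"claw":0},{"x":0.06,"y":-0.03,"z":-0.12,"ax":0,"ay":0,"az":0,"claw":0}]'
python3 -c "
from h import *
go((.58,-.092,.14),(.58,-.092,.022))"
```

```text
time: 4.88
ee_pos: [0.5315, 0.0377, 0.1441]
eef_rot: [1.0, -0.019, 0.006, -0.002]
ft_force: [1.2, 0.6, -0.9]
width: 0.0438
t 4.88 p [0.5315 0.0377 0.1441] w 0.044 f [ 1.2  0.6 -0.9]
(0.58, -0.092, 0.14) shift [0.0534 0.1278 0.0042] turn/2 [-0.0022 -0.0057  0.0019]
(0.58, -0.092, 0.022) shift [0.052  0.1283 0.1222] turn/2 [-0.0022 -0.0057  0.0019]
```

```bash
python3 -m crank '[{"x":0.03,"y":0.025,"z":0,"ax":-0.002,"ay":-0.006,"az":0,"claw":0},{"x":0.052,"y":0.055,"z":0,"ax":-0.002,"ay":-0.006,"az":0,"claw":0},{"x":0.052,"y":0.095,"z":0,"ax":-0.002,"ay":-0.006,"az":0,"claw":0},{"x":0.052,"y":0.128,"z":0.02,"ax":-0.002,"ay":-0.006,"az":0,"claw":0},{"x":0.052,"y":0.128,"z":0.04,"ax":-0.002,"ay":-0.006,"az":0,"claw":0}]'
python3 -c "
from h import *
go((.58,-.092,.022))"
```

```text
time: 5.3
ee_pos: [0.5777, -0.1038, 0.1003]
eef_rot: [1.0, -0.026, -0.001, 0.002]
ft_force: [0.2, -1.9, -0.6]
width: 0.0438
t 5.3 p [ 0.5777 -0.1038  0.1003] w 0.044 f [ 0.2 -1.9 -0.6]
(0.58, -0.092, 0.022) shift [ 0.0019 -0.0122  0.0782] turn/2 [ 0.0021  0.001  -0.0047]
```

```bash
python3 -m crank '[{"x":0.002,"y":-0.008,"z":0.02,"ax":0,"ay":0,"az":0,"claw":0},{"x":0.002,"y":-0.008,"z":0.045,"ax":0,"ay":0,"az":0,"claw":0},{"x":0.002,"y":-0.008,"z":0.068,"ax":0,"ay":0,"az":0,"claw":0},{"x":0.002,"y":-0.008,"z":0.075,"ax":0,"ay":0,"az":0,"claw":0},{"x":0.002,"y":-0.008,"z":0.075,"ax":0,"ay":0,"az":0,"claw":0}]'
python3 -c "
from h import *
go((.552,-.095,.024),(.538,-.095,.024))"
```

```text
time: 5.72
ee_pos: [0.5781, -0.0866, 0.0237]
eef_rot: [1.0, -0.021, -0.003, -0.0]
ft_force: [-0.3, 0.3, -0.4]
width: 0.0434
t 5.72 p [ 0.5781 -0.0866  0.0237] w 0.043 f [-0.3  0.3 -0.4]
(0.552, -0.095, 0.024) shift [-0.0257  0.0095 -0.0001] turn/2 [-0.0002  0.0034  0.0001]
(0.538, -0.095, 0.024) shift [-0.0397  0.0101  0.    ] turn/2 [-0.0002  0.0034  0.0001]
```

```bash
python3 -m crank '[{"x":-0.012,"y":0.005,"z":0,"ax":0,"ay":0,"az":0,"claw":0},{"x":-0.022,"y":0.006,"z":0,"ax":0,"ay":0,"az":0,"claw":0},{"x":-0.03,"y":0.006,"z":0,"ax":0,"ay":0,"az":0,"claw":0},{"x":-0.036,"y":0.006,"z":0,"ax":0,"ay":0,"az":0,"claw":0},{"x":-0.04,"y":0.006,"z":0,"ax":0,"ay":0,"az":0,"claw":0}]'
python3 - <<'E'
from h import *
go((.538,-.095,.024))
a=snap("scene","pics/s4.png")["color"];b=snap("top","pics/t4.png")["color"]
o=np.hstack([cv2.resize(a[90:290,120:320],None,fx=2,fy=2),cv2.resize(b[160:310,340:490],None,fx=8/3,fy=8/3,interpolation=cv2.INTER_CUBIC)]); cv2.imwrite("pics/c4.png",o)
E
```

```text
time: 6.13
ee_pos: [0.5403, -0.091, 0.0268]
eef_rot: [1.0, -0.021, -0.0, 0.0]
ft_force: [6.0, -0.9, 2.7]
width: 0.0433
t 6.13 p [ 0.5403 -0.091   0.0268] w 0.043 f [ 6.  -0.9  2.7]
(0.538, -0.095, 0.024) shift [-0.0021  0.0041  0.0028] turn/2 [0.0003 0.0001 0.0001]
```

View pics/c4.png

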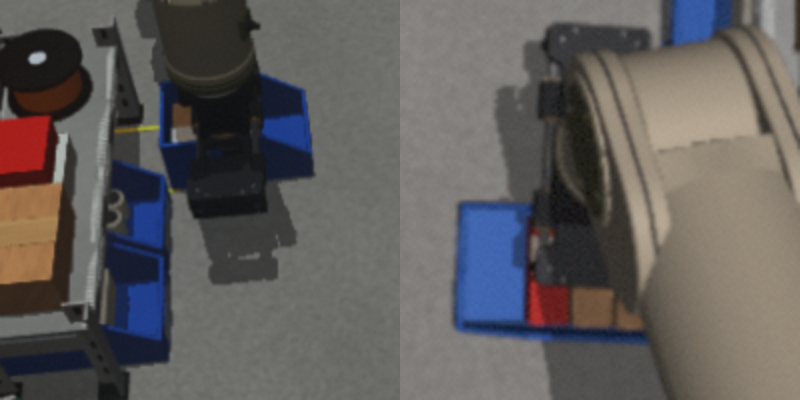

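The side push made contact at 6 N. The bin's front corners are now at crop (460,202) and (455,330).

```bash
python3 - <<'E'
from h import *
c=load("top")
f=lambda p:np.array(p)*3/8+[340-150,160]
w=world(c,f([(460,202),(456,330)]),.04); print(w)
d=w[0]-w[1]; m=w.mean(0); print("w",np.linalg.norm(d),"yaw",np.arctan2(d[1],d[0]))
s=world(c,f([(460,328),(645,342)]),[.045,.075]); e=s[1]-s[0]; print("side",s.tolist(),np.arctan2(e[0],-e[1]))
O=np.array([.4505,-.1605]); i=np.array([-.042,-.999]); l=np.array([.999,-.042])
print("front lat",(m[:2]-O)@l,"in",(m[:2]-O)@i)
E
```

```text
[[ 0.50480406 -0.00197217  0.04      ]
 [ 0.40335383 -0.00075823  0.04      ]]
w 0.10145748488444035 yaw -0.011965273989488812
side [[0.4054849672709023, -0.003530960247148024, 0.04500000000000004], [0.40041520383605333, -0.14339748991944318, 0.07499999999999996]] -0.03623129051843989
front lat -0.0031082955051539656 in -0.1591259818539425
```

The bin is now within about 3 mm of the bay axis and square to about 0.02 rad, so I'll return to its front.

```bash
python3 -m crank '[{"x":0.025,"y":0,"z":0,"ax":0,"ay":0,"az":0,"claw":0},{"x":0.035,"y":0,"z":-0.03,"ax":0,"ay":0,"az":0,"claw":0},{"x":0.035,"y":-0.02,"z":-0.065,"ax":0,"ay":0,"az":0,"claw":0},{"x":0.025,"y":-0.05,"z":-0.09,"ax":0,"ay":0,"az":0,"claw":0},{"x":0.0,"y":-0.08,"z":-0.11,"ax":0,"ay":0,"az":0,"claw":0}]'
python3 -c "
from h import *
go((.456,.06,.14),(.456,.06,.022))"
```

```text
time: 6.65
ee_pos: [0.5458, -0.0114, 0.1362]
eef_rot: [1.0, -0.022, -0.001, -0.001]
ft_force: [-0.4, 1.2, 1.2]
width: 0.0432
t 6.65 p [ 0.5458 -0.0114  0.1362] w 0.043 f [-0.4  1.2  1.2]
(0.456, 0.06, 0.14) shift [-0.0928 -0.0674 -0.0035] turn/2 [-0.0008  0.0009 -0.0007]
(0.456, 0.06, 0.022) shift [-0.0926 -0.0672  0.1145] turn/2 [-0.0008  0.0009 -0.0007]
```

```bash
python3 -m crank '[{"x":-0.03,"y":-0.02,"z":0,"ax":0,"ay":0,"az":0,"claw":0},{"x":-0.06,"y":-0.045,"z":0,"ax":0,"ay":0,"az":0,"claw":0},{"x":-0.085,"y":-0.067,"z":0,"ax":0,"ay":0,"az":0,"claw":0},{"x":-0.093,"y":-0.067,"z":0.02,"ax":0,"ay":0,"az":0,"claw":0},{"x":-0.093,"y":-0.067,"z":0.05,"ax":0,"ay":0,"az":0,"claw":0}]'
python3 -c "
from h import *
go((.456,.05,.022))"
```

```text
time: 7.07
ee_pos: [0.4535, 0.0596, 0.0861]
eef_rot: [1.0, -0.019, 0.0, 0.001]
ft_force: [1.8, -1.4, -0.4]
width: 0.0435
t 7.07 p [0.4535 0.0596 0.0861] w 0.043 f [ 1.8 -1.4 -0.4]
(0.456, 0.05, 0.022) shift [0.0029 0.0093 0.0641] turn/2 [ 0.0012 -0.0001  0.0015]
```

```bash
python3 -m crank '[{"x":0.003,"y":0,"z":0.03,"ax":0,"ay":0,"az":0,"claw":0},{"x":0.003,"y":0,"z":0.055,"ax":0,"ay":0,"az":0,"claw":0},{"x":0.003,"y":0,"z":0.065,"ax":0,"ay":0,"az":0,"claw":0},{"x":0.003,"y":0.015,"z":0.067,"ax":0,"ay":0,"az":0,"claw":0},{"x":0.003,"y":0.03,"z":0.067,"ax":0,"ay":0,"az":0,"claw":0}]'
python3 -c "
from h import *
go((.449,-.15,.022))"
```

```text
time: 7.48
ee_pos: [0.4544, 0.0289, 0.0169]
eef_rot: [1.0, -0.02, -0.003, -0.0]
ft_force: [0.2, -0.6, 0.5]
width: 0.0434
t 7.48 p [0.4544 0.0289 0.0169] w 0.043 f [ 0.2 -0.6  0.5]
(0.449, -0.15, 0.022) shift [ 0.0016  0.179  -0.0053] turn/2 [-0.0004  0.0031  0.0012]
```

```bash
python3 -m crank '[{"x":0,"y":0.012,"z":-0.004,"ax":0,"ay":0,"az":0,"claw":0},{"x":0,"y":0.02,"z":-0.004,"ax":0,"ay":0,"az":0,"claw":0},{"x":0.001,"y":0.03,"z":-0.002,"ax":0,"ay":0,"az":0,"claw":0},{"x":0.001,"y":0.042,"z":0,"ax":0,"ay":0,"az":0,"claw":0},{"x":0.001,"y":0.054,"z":0,"ax":0,"ay":0,"az":0,"claw":0}]'
python3 -m crank '[{"x":0,"y":0.01,"z":0,"ax":0,"ay":0,"az":0,"claw":0},{"x":0,"y":0.02,"z":0,"ax":0,"ay":0,"az":0,"claw":0},{"x":0,"y":0.03,"z":0,"ax":0,"ay":0,"az":0,"claw":0},{"x":0,"y":0.04,"z":0,"ax":0,"ay":0,"az":0,"claw":0},{"x":0,"y":0.05,"z":0,"ax":0,"ay":0,"az":0,"claw":0}]'
python3 - <<'E'
from h import *
go((.449,-.15,.022))
a=snap("scene","pics/s5.png")["color"];b=snap("top","pics/t5.png")["color"]
o=np.hstack([cv2.resize(a[90:290,90:290],None,fx=2,fy=2),cv2.resize(b[170:320,370:520],None,fx=8/3,fy=8/3,interpolation=cv2.INTER_CUBIC)]); cv2.imwrite("pics/c5.png",o)
E
```

```text
time: 7.9
ee_pos: [0.455, -0.0242, 0.0181]
eef_rot: [1.0, -0.02, -0.001, -0.001]
ft_force: [0.1, 5.8, 3.2]
width: 0.0439
time: 8.32
ee_pos: [0.4527, -0.0746, 0.0181]
eef_rot: [1.0, -0.02, -0.001, -0.001]
ft_force: [0.8, 5.8, 3.1]
width: 0.0439
t 8.32 p [ 0.4527 -0.0746  0.0181] w 0.044 f [0.8 5.8 3.1]
(0.449, -0.15, 0.022) shift [-0.0007  0.0755 -0.004 ] turn/2 [-0.0007  0.0013  0.0008]
```

View pics/c5.png

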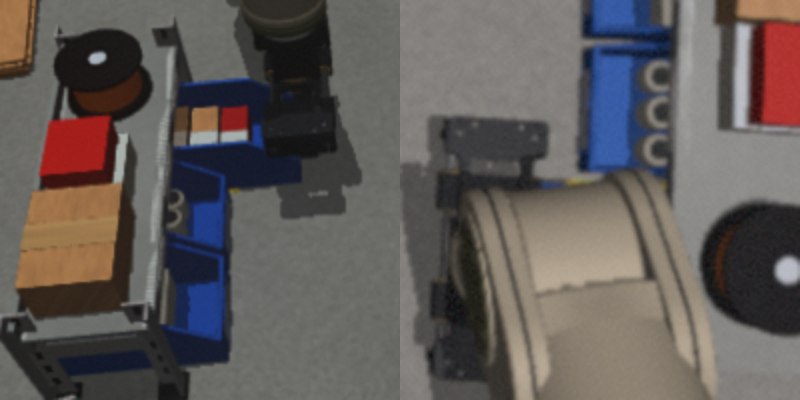

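The bin is entering the bay beside the middle bin with force steady at 5.8 N, and the neighbours haven't moved.

```bash
python3 -m crank '[{"x":0,"y":0.01,"z":-0.003,"ax":0,"ay":0,"az":0,"claw":0},{"x":0,"y":0.02,"z":-0.004,"ax":0,"ay":0,"az":0,"claw":0},{"x":0,"y":0.03,"z":-0.004,"ax":0,"ay":0,"az":0,"claw":0},{"x":0,"y":0.04,"z":-0.004,"ax":0,"ay":0,"az":0,"claw":0},{"x":0,"y":0.05,"z":-0.004,"ax":0,"ay":0,"az":0,"claw":0}]'
python3 -m crank '[{"x":0,"y":0.005,"z":0,"ax":0,"ay":0,"az":0,"claw":0},{"x":0,"y":0.01,"z":0,"ax":0,"ay":0,"az":0,"claw":0},{"x":0,"y":0.014,"z":0,"ax":0,"ay":0,"az":0,"claw":0},{"x":0,"y":0.017,"z":0,"ax":0,"ay":0,"az":0,"claw":0},{"x":0,"y":0.02,"z":0,"ax":0,"ay":0,"az":0,"claw":0}]'
```

```text
time: 8.83
ee_pos: [0.4494, -0.1265, 0.0212]
eef_rot: [1.0, -0.021, -0.002, -0.0]
ft_force: [0.9, 2.4, -1.8]
width: 0.0439
time: 9.25
ee_pos: [0.4488, -0.1457, 0.0213]
eef_rot: [1.0, -0.021, -0.002, -0.0]
ft_force: [0.8, 2.2, -2.5]
width: 0.0437
```

```bash
python3 -m crank '[{"x":0,"y":0.003,"z":0,"ax":0,"ay":0,"az":0,"claw":0},{"x":0,"y":0.005,"z":0,"ax":0,"ay":0,"az":0,"claw":0},{"x":0,"y":0.007,"z":0,"ax":0,"ay":0,"az":0,"claw":0},{"x":0,"y":0.009,"z":0,"ax":0,"ay":0,"az":0,"claw":0},{"x":0,"y":0.01,"z":0,"ax":0,"ay":0,"az":0,"claw":0}]'
python3 -m crank '[{"x":0,"y":0.001,"z":0,"ax":0,"ay":0,"az":0,"claw":0},{"x":0,"y":0.002,"z":0,"ax":0,"ay":0,"az":0,"claw":0},{"x":0,"y":0.003,"z":0,"ax":0,"ay":0,"az":0,"claw":0},{"x":0,"y":0.004,"z":0,"ax":0,"ay":0,"az":0,"claw":0},{"x":0,"y":0.005,"z":0,"ax":0,"ay":0,"az":0,"claw":0}]'
```

```text
time: 9.67
ee_pos: [0.4485, -0.1559, 0.0214]
eef_rot: [1.0, -0.021, -0.002, 0.0]
ft_force: [0.4, 3.4, -1.6]
width: 0.0431
time: 10.08
ee_pos: [0.4482, -0.1562, 0.0212]
eef_rot: [1.0, -0.02, -0.003, -0.003]
ft_force: [-2.4, 22.8, 6.1]
width: 0.0435
```

At y=-0.156 the force jumped to 23 N. That puts the front at about -0.166, near the expected home line. I'll back off and check.

```bash
python3 -m crank '[{"x":0,"y":-0.01,"z":0,"ax":0,"ay":0,"az":0,"claw":0},{"x":0,"y":-0.04,"z":0,"ax":0,"ay":0,"az":0,"claw":0},{"x":0,"y":-0.08,"z":-0.01,"ax":0,"ay":0,"az":0,"claw":0},{"x":0,"y":-0.12,"z":-0.04,"ax":0,"ay":0,"az":0,"claw":0},{"x":0,"y":-0.16,"z":-0.08,"ax":0,"ay":0,"az":0,"claw":0}]'
python3 -m crank '[{"x":0,"y":-0.04,"z":-0.02,"ax":0,"ay":0,"az":0,"claw":0},{"x":0,"y":-0.08,"z":-0.04,"ax":0,"ay":0,"az":0,"claw":0},{"x":0,"y":-0.1,"z":-0.06,"ax":0,"ay":0,"az":0,"claw":0},{"x":0,"y":-0.12,"z":-0.08,"ax":0,"ay":0,"az":0,"claw":0},{"x":0,"y":-0.14,"z":-0.08,"ax":0,"ay":0,"az":0,"claw":0}]'
python3 - <<'E'
from h import *
b=snap("top","pics/t6.png")["color"];a=snap("scene","pics/s6.png")["color"]
o=np.zeros((600,790,3),np.uint8)
o[:,:360]=cv2.resize(b[120:320,425:545],None,fx=3,fy=3,interpolation=cv2.INTER_CUBIC)
o[:400,370:770]=cv2.resize(a[90:290,70:270],None,fx=2,fy=2); cv2.imwrite("pics/c6.png",o)
E
```

```text
time: 10.5
ee_pos: [0.4535, -0.0156, 0.0853]
eef_rot: [1.0, -0.021, -0.003, -0.0]
ft_force: [1.0, -0.6, 0.6]
width: 0.0436
time: 10.92
ee_pos: [0.4628, 0.1241, 0.1694]
eef_rot: [1.0, -0.021, 0.001, 0.0]
ft_force: [0.6, -0.4, 0.1]
width: 0.0436
```

View pics/c6.png

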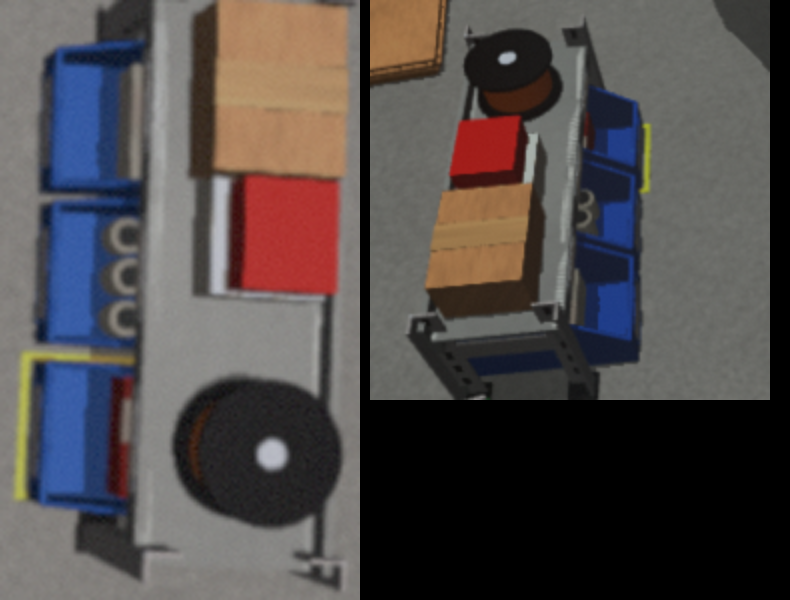

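The bin's front lip runs from crop (41,365) to (33,508), in line with the neighbours' lips at (46,205) to (38,340). The neighbours match the first picture. I'll put numbers on that.

```bash
python3 - <<'E'
from h import *
c=load("top"); B=lambda p:np.array(p)/3+[425,120]
w=world(c,B([(41,364),(34,508)]),.04); n=world(c,B([(55,55),(45,190),(48,205),(40,340)]),.04)
print(w.round(4).tolist(),n.round(4).tolist())
d=w[0]-w[1]; m=w.mean(0)[:2]; O=np.array([.4505,-.1605]); i=np.array([-.042,-.999]); l=np.array([.999,-.042])
print("w",np.linalg.norm(d),"yaw",np.arctan2(d[1],d[0]),"lat",(m-O)@l,"in",(m-O)@i,"nb in",(n[:,:2]-O)@i, "nb lat",(n[:,:2]-O)@l)
a=cv2.imread("pics/top1.png").astype(int);b=cv2.imread("pics/t6.png").astype(int)
D=abs(a-b).sum(2)
for k,(y0,y1,x0,x1) in dict(neigh=(130,232,440,470),shelf=(120,310,476,540),reel=(105,150,200,240),tape=(145,195,150,200),knife=(180,210,178,242)).items(): print(k,(D[y0:y1,x0:x1]>60).mean().round(3))
E
```

```text
[[0.4963, -0.1648, 0.04], [0.3946, -0.1609, 0.04]] [[0.7195, -0.1745, 0.04], [0.6208, -0.167, 0.04], [0.61, -0.1692, 0.04], [0.5134, -0.1639, 0.04]]
w 0.10181553712465179 yaw -0.03742176288274785 lat -0.004926524191825822 in 0.002555379831650646 nb in [ 0.00271553 -0.00062672  0.00200996  0.00075165] nb lat [0.26935688 0.17039982 0.15973178 0.06293713]
neigh 0.0
shelf 0.0
reel 0.0
tape 0.0
knife 0.0
```

```bash
python3 -c "
from h import *
s=r.read_state(); print(s['time'],s['ee_pos'],s['ft_force']); print(close_job())"
```

```text
11.0167 [0.46130987 0.12540343 0.16667793] [-0.48100143 -0.37382159  0.57544709]
the job is handed in; nothing more can be done
None
```

The blue bin is in the empty place with its open front outwards, against the rear rail as far as I can tell, and I've handed the job in at about 11 s. I pushed it with two fingers on its front. Partway in it was about 12 mm too close to the neighbouring bin, so I backed off, nudged it sideways from its side, then pushed it straight in. The force jumped from about 3 N to 23 N at the end, which I took as the rail, and I backed the arm clear.

**Last checks from the top camera:**
- **Depth:** the bin's front is level with its neighbours to about 2 mm.
- **Sideways:** it sits about 5 mm off the middle of the place, towards the end post.
- **Square:** it is within about 0.005 rad of the bay.
- **Neighbours, shelf, reel, tape roll and knife:** the picture showed no change from the start.
- **Arm:** clear of everything, with residual force under 1 N.

**Not checked or disagreeing:**
- I did not compare the carton before and after. The arm made no contact that I saw near it.
- The board edge measured 8–16 mm further in than the listed sizes imply. I therefore judged depth by the neighbours' fronts and the force jump.

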